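Inspect a freshly pressed coaster through a loupe

ROBOT

A 7-joint arm with a two-finger parallel gripper is mounted at the origin on the work surface. World frame = base frame: x ahead of the robot, y to its left, z up, the work surface at z = 0. Lengths are in mm, angles in rad, forces in N, time in s.
With the tool pointing down it reaches from about 400 to 875 mm from the base axis. Payload 4.4 kg.
Tool frame: the origin (TCP) lies where the fingers leave the gripper's body, on its centre line; the fingertips stand 73 mm ahead of it and the grasp point (between the pads) lies 54 mm ahead of it; z points along the fingers, y is the line along which they close (so a half turn about z gives the same grasp; the last joint's range is limited). The gripper opens to 85 mm and grips with 20 to 120 N. Pads are 22 mm wide; open, the fingers measure 114 mm over their backs; the gripper's body (76 mm by 85 mm) begins 54 mm behind the grasp point. The pads swing forward as they close: fully open they stand 13 mm farther back than shut.
Start: joints at [1.257, 0.628, 0.038, 1.517, -0.027, 0.996, -0.02], TCP at [159.451, -630.152, 303.913] pointing down, gripper open.
Joint ranges: [-3.06, 3.06], [-0.37, 2.12], [-1.25, 1.32], [0.18, 2.47], [-1.1, 4.24], [0.23, 1.98], [-2.94, 2.94]. Speed limits (rad/s): [2.57, 2.57, 3.14, 3.14, 3.14, 3.14, 3.14].

INTERFACE

Orientations are given as [roll, pitch, yaw] about the fixed x, y, z axes, in that order (R = Rz(yaw) Ry(pitch) Rx(roll)).
In Python, from cell import ctrl gives the robot as it stands.
- The arm moves only by the tool send_rows, never from a script. Its argument "rows" is a list that holds one entry, the list of rows, each a list of 6 numbers: the shift along the tool's x, y, z in cm, then the turn, a rotation vector about the tool's x, y, z in rad. In form: [[[tx, ty, tz, wx, wy, wz], ...]]. A call has 1 to 10 rows; each row is the pose to reach, as a shift and turn from the pose commanded when the call began, along the tool's axes at that moment; what a row does not reach only later rows make up. A row lasts 1/10 s, in which the tool goes at most 50 mm and 8.59 degrees, less where a joint would pass 70% of its speed; a pose out of reach is approached as far as the arm can. A call with a gripper value outside its range is refused whole. "grip" is the closure in counts, from 0 (fully open) to 255 (shut), set as the call begins (left out, the last holds). The fingers move at their own pace and stop on an object; the grip force is fixed at half the most. Time passes only in rows, so rows that repeat a pose let the fingers close. It gives the time, the measured TCP pose, the force, the opening and the grip force at its end, in the units of the state.
- ctrl.read_state(): the state, without advancing time (a new reading comes with each control period).
- ctrl.get_image(name): name is "scene" or "top" or "wrist"; returns a dict with "pixels" (400x640x3 uint8, red, green, blue), "fx", "fy", "cx", "cy" (pixels), "D" ([k1, k2, p1, p2, k3] as OpenCV has them; the pictures are not rectified), "extrinsics" (4x4, takes a point from camera to world coordinates); the wrist camera has in their place "mount" (4x4, takes a point from camera to tool coordinates, whose origin is the TCP and whose axes are the flange's). Camera axes: x right, y up, looking along -z (the intrinsics and any distortion apply to the point x, -y, -z); pixel columns grow to the right and rows downward; lengths in mm; the calibration is good to about 2 mm. A picture is of the moment at which its call begins: read the wrist's pose just before it. There is no depth.
- ctrl.finish_job(): hands the job in; it is judged then, once.
The state is a dict: "clock": time; "qpos": joint angles; "qd": joint speeds; "tau": joint torques, N m; "eef_pos": TCP position; "tool_rot": TCP orientation; "force": force on the tool from outside, world axes, zero at the start; "torque": the same for the moment, N m; "width": finger opening in mm; "gripper_force": force on a finger pad.
Only numpy, scipy, OpenCV 4.12 (cv2) and the standard library are available. Lean on these libraries where they do the work, as an engineer would, in place of code of your own. Each camera call takes 0.05 s, during which the arm holds its last target. There are 200 camera calls.

TASK

First slide the yellow-and-blue printed coaster over the table, without lifting it, until it lies inside the blue tape ring. Then pick up the loupe by its orange handle and hold it level, with its lens centred over the coaster and at the height of the red clip on the post, touching neither coaster nor post; the program finishes while still holding it steady there. Leave the other things on the table where they are.

Things in the scene. Friction and masses are not known exactly. Their poses are not given: they have to be found in the camera images.
- coaster: Round ceramic coaster, 90 mm diameter, 12 mm thick, about 170 g, lying loose and flat on the table; its top is printed yellow with a blue disc and a white cross. Too wide for most grippers: it is pushed by its rim. Origin: centre of its underside.
- ring_center (a point): Centre of the flat blue tape ring on the table (inner diameter 110 mm, outer 134 mm; it is tape and no obstacle), at table height. The slim aluminium post (12 mm diameter, 178 mm tall, fixed, on a 48 mm foot) stands 150 mm from this point, along this point's x axis, roughly away from the robot. Ring and post move together between runs.
- focus_mark (a point): Centre of the red clip on the post, 10 mm tall and 24 mm across, with a 15 mm pointer towards the ring. Its height above the table marks the height at which the loupe's lens centre (half-way up the rim) must be held. The clip is fixed; it sits at 85 to 135 mm, different from run to run.
- loupe_lens (a point): Centre of the loupe's lens, half-way up its rim (11 mm above the table while it lies there). The loupe lies loose and flat: black round rim 72 mm across and 22 mm high round a clear glass. x axis: from the handle towards the lens, along the handle; z axis: up, square to the lens. The loupe weighs about 130 g and balances about 35 mm from the lens centre towards the handle.
- loupe_grip (a point): Place to grip the loupe: on its orange handle (straight bar, 18 mm wide across, 22 mm high, from 45 to 140 mm behind the lens centre), 60 mm from the lens centre, half-way up (11 mm above the table while it lies there). Same axes as the lens: y is across the handle, the 18 mm width.
- tape_roll: Roll of blue tape lying flat, 100 mm across, 40 mm high, a bystander. Origin: centre of its underside.
- mug: White mug, 82 mm across, 95 mm high, a bystander. Origin: centre of its underside.
- ink_bottle: White ink bottle with yellow label and black cap, 56 mm across, 130 mm high, a bystander. Origin: centre of its underside.
- blanks: Stack of four plain white coasters, 90 mm across, 48 mm high, a bystander. Origin: centre of its underside.
- brush: Brush lying on the table, a bystander.
There are look-alikes about, which are no part of the job. There is more than one size of the part that bears loupe_lens; the job needs the middle-sized.

How it is judged (in metres and radians):
On the way, in this order (a step that is already met when the one before it is completed fails the run):
1. the coaster lies flat inside the tape ring (centres within 12 mm), while the loupe still lies on the table (horizontal distance between coaster and ring_center below 0.012 m and height (world z) of coaster below 0.005 m and angle between coaster's own z axis and vertical below 0.05 rad and linear speed of coaster below 0.02 m/s and height (world z) of loupe_lens below 0.03 m), for 0.2 s.
2. the loupe is lifted clear of the table in the gripper (height (world z) of loupe_lens above 0.045 m and contact force between the fingers and loupe above 1 N), for 0.2 s.
At the end, for the whole second after the job is handed in: The gripper alone holds the loupe, steady and level within 8 degrees, lens centre within 15 mm of the coaster's centre seen from above and within 8 mm of the height of the red clip; the coaster lies flat on the table within 12 mm of the ring's centre (horizontal distance between coaster and ring_center below 0.012 m and height (world z) of coaster below 0.005 m and angle between coaster's own z axis and vertical below 0.05 rad and horizontal distance between loupe_lens and coaster below 0.015 m and z of loupe_lens in the frame of focus_mark between -0.008 and 0.008 m and angle between loupe_lens's own z axis and vertical below 0.14 rad and contact force between the fingers and loupe above 1 N and contact force between loupe and coaster below 0.1 N and contact force between loupe and station below 0.1 N and contact force between loupe and clip below 0.1 N and linear speed of each of loupe, coaster below 0.02 m/s); the arm keeps its last pose, push and grip.
It fails at once if the coaster is lifted or tipped (height (world z) of coaster above 0.015 m or angle between coaster's own z axis and vertical above 0.25 rad).
It fails at once if the loupe strikes the coaster (contact force between loupe and coaster above 1 N).
It fails at once if a bystander (tape roll, mug, ink bottle, stack of blank coasters or brush) is moved by more than 30 mm (distance of any of tape_roll, mug, ink_bottle, blanks, brush from where it was at the start of the episode above 0.03 m).
It also fails if it takes over 72 s, if anything falls off the work surface, if the arm or the gripper's body presses on something with over 40 N, if the wrist force passes 120 N, or if a joint passes its speed limit or range.

## Working session

There is one attempt and no reset: what is moved stays moved. The work goes in short steps, Python scripts to look and compute and a tool call to move; the robot and the scene stay as the last step left them, time stands still between calls to the robot, and variables do not carry over. Pictures are saved under pics/ and viewed, at most 10 in all, crops included, and the job is handed in when it is done.

Besides the shell and the picture viewer there is one more tool, called after "Request:" as a command line: name --argument value ..., lists and objects as JSON in quotes. send_rows: Moves the arm, as the interface text tells. Its arguments: {"type":"object","properties":{"rows":{"type":"array","items":{"type":"array","items":{"type":"array","items":{"type":"number"}}}},"grip":{"type":"number"}},"required":["rows"]}

```bash
ls; mkdir -p pics; cat > h.py <<'E'
import numpy as np, cv2
from cell import ctrl
from scipy.spatial.transform import Rotation as R
def snap(name,fn):
    s=ctrl.read_state(); im=ctrl.get_image(name)
    cv2.imwrite(f'pics/{fn}.png',im['pixels'][:,:,::-1])
    T=np.array(im.get('extrinsics',np.eye(4)))
    if name=='wrist':
        W=np.eye(4);W[:3,:3]=R.from_euler('xyz',s['tool_rot']).as_matrix();W[:3,3]=s['eef_pos'];T=W@np.array(im['mount'])
    np.savez(f'pics/{fn}.npz',T=T,K=[im[k] for k in('fx','fy','cx','cy')],D=im['D'])
def ray(fn,px):
    c=np.load(f'pics/{fn}.npz');fx,fy,cx,cy=c['K']
    K=np.array([[fx,0,cx],[0,fy,cy],[0,0,1.]])
    p=cv2.undistortPoints(np.array(px,float).reshape(-1,1,2),K,c['D']).reshape(-1,2)
    d=np.c_[p[:,0],-p[:,1],-np.ones(len(p))]@c['T'][:3,:3].T
    return c['T'][:3,3],d
def onz(fn,px,z):
    o,d=ray(fn,px); z=np.broadcast_to(z,len(d)); return o+d*((z-o[2])/d[:,2])[:,None]
def proj(fn,P):
    c=np.load(f'pics/{fn}.npz');fx,fy,cx,cy=c['K'];K=np.array([[fx,0,cx],[0,fy,cy],[0,0,1.]])
    q=(np.array(P,float).reshape(-1,3)-c['T'][:3,3])@c['T'][:3,:3]
    return cv2.projectPoints(q*[1,-1,-1],np.zeros(3),np.zeros(3),K,c['D'])[0].reshape(-1,2)
E
python3 - <<'E'
from h import *
snap('top','t0');snap('scene','s0')
for n in('t0','s0'):
    c=np.load(f'pics/{n}.npz');print(c['T'].round(2),c['K'],c['D'])
    cv2.imwrite(f'pics/{n}b.png',cv2.resize(cv2.imread(f'pics/{n}.png'),(800,500),interpolation=cv2.INTER_CUBIC))
print(ctrl.read_state())
E
```

```text
pics
[[ 1.00000e-02  9.90000e-01 -1.70000e-01  3.19780e+02]
 [-1.00000e+00  1.00000e-02 -1.00000e-02  5.79000e+00]
 [-1.00000e-02  1.70000e-01  9.90000e-01  1.53376e+03]
 [ 0.00000e+00  0.00000e+00  0.00000e+00  1.00000e+00]] [486.15834984 486.15834984 322.54689936 194.76582298] [-0.0716023  0.         0.         0.         0.       ]
[[-8.70000e-01 -3.20000e-01  3.80000e-01  1.08642e+03]
 [ 4.90000e-01 -6.00000e-01  6.30000e-01  9.03180e+02]
 [ 2.00000e-02  7.40000e-01  6.80000e-01  1.04507e+03]
 [ 0.00000e+00  0.00000e+00  0.00000e+00  1.00000e+00]] [467.7033832  467.7033832  320.52506243 199.81812333] [-0.07154319  0.          0.          0.          0.        ]
{'clock': 0.1, 'qpos': array([ 1.25720519,  0.62928814,  0.03841916,  1.5182506 , -0.02699691,
        0.99634168, -0.01996652]), 'qd': array([ 1.74102471e-03, -1.84778020e-03, -8.35087290e-06, -2.70346183e-03,
        1.31281198e-03,  9.47869813e-04,  4.34733122e-05]), 'tau': array([ 3.06316084e-03, -5.64539909e+01,  1.23069115e+00, -1.93975621e+01,
        1.14043415e-02,  5.41675559e-03, -2.50975995e-05]), 'eef_pos': array([ 159.35672509, -629.70843124,  303.06368765]), 'tool_rot': array([-3.13982200e+00,  7.27379454e-06,  2.47847409e-01]), 'force': array([ 1.48966484, -0.47856189, -0.46237687]), 'torque': array([ 0.0346341 , -0.00366515,  0.01367564]), 'gripper_force': 0.0, 'width': 85.35434068923482}
```

View pics/t0b.png

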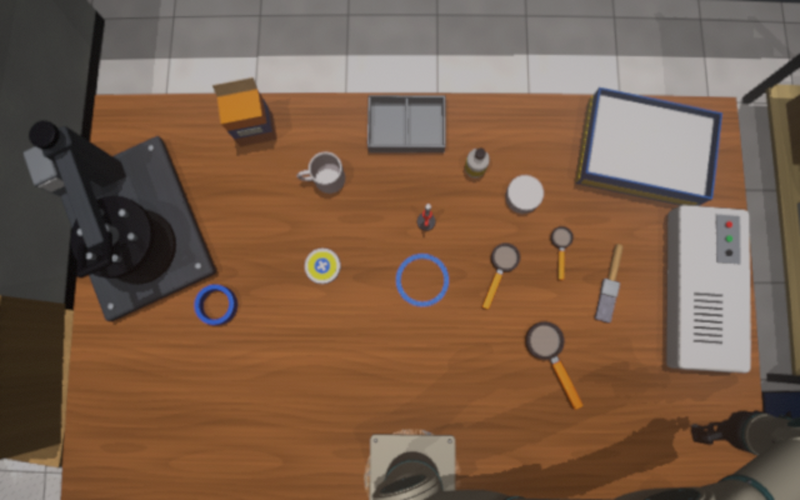

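View pics/s0b.png

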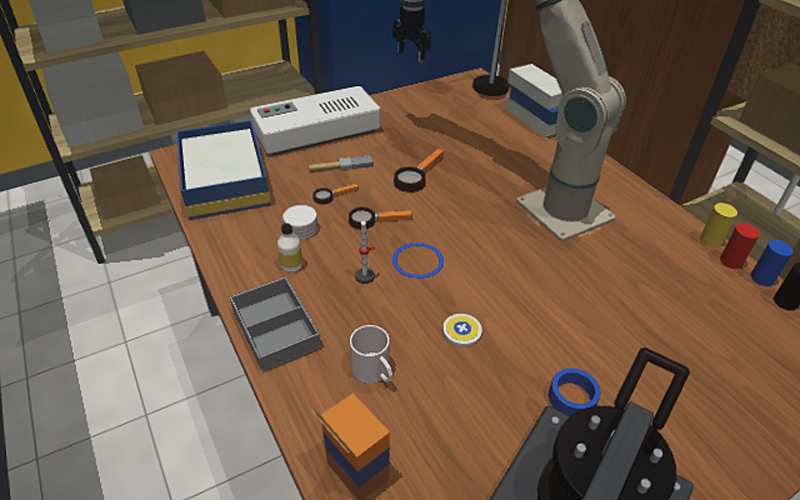

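The top view shows the coaster at about (322,266), the ring at (422,280), the post foot near (427,222) and the middle loupe with its lens at (505,257) and handle end at (487,305). The scene view shows the red clip on the post at about (366,250). I'll take enlarged crops of both next.

```bash
python3 - <<'E'
from h import *
a=cv2.imread('pics/t0.png')[150:260,230:430];cv2.imwrite('pics/c1.png',cv2.resize(a,None,fx=4,fy=4,interpolation=cv2.INTER_CUBIC))
b=cv2.imread('pics/s0.png')[145:285,260:400];cv2.imwrite('pics/c2.png',cv2.resize(b,None,fx=4,fy=4,interpolation=cv2.INTER_CUBIC))
E
```

```text
(no output)
```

View pics/c1.png

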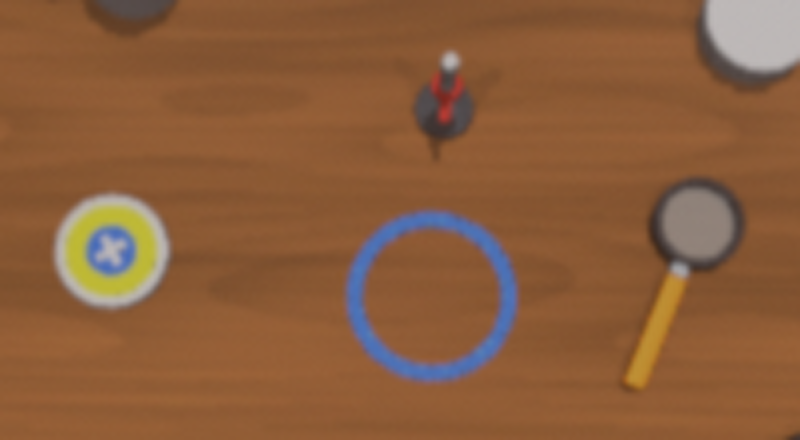

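View pics/c2.png

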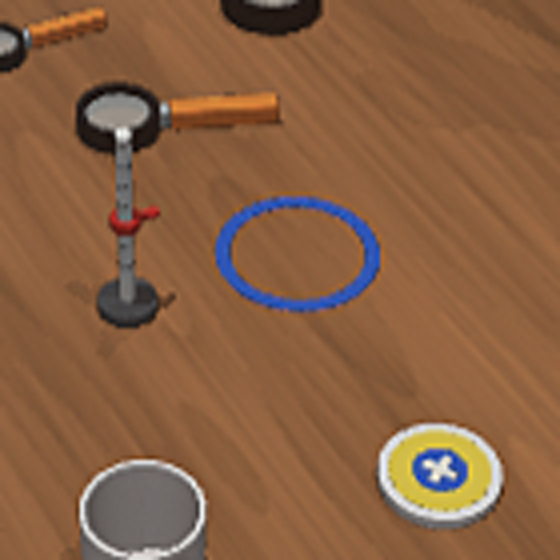

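The crops show the following:

| Feature | Crop 1 | Crop 2 |
|---|---|---|
| Coaster | (111,250) | (440,470) |
| Ring | (432,296) | (299,253) |
| Post foot | (443,110) | – |
| Lens | (697,224) | – |
| Handle end | (636,383) | – |
| Clip | – | (125,221) |
| Post top | – | (123,133) |

```bash
python3 - <<'E'
from h import *
t=lambda P:[(230+(x+.5)/4-.5,150+(y+.5)/4-.5) for x,y in P]
s=lambda P:[(260+(x+.5)/4-.5,145+(y+.5)/4-.5) for x,y in P]
P=onz('t0',t([(111,250),(432,296),(443,110),(697,224),(636,383),(680,270),(450,61)]),[12,0,7,20,22,20,178])
for n,p in zip('coaster ring foot lens hend hstart posttop'.split(),P):print(n,p.round(1))
Q=onz('s0',s([(440,470),(299,253),(120,117),(123,133)]),[12,0,20,178]);print(Q.round(1))
post=(P[2]+0)[:2]
print('dist ring-foot',np.hypot(*(P[2]-P[1])[:2]))
foot=P[2].copy()
for z in range(70,150,5):print(z,((proj('s0',[foot[0],foot[1],z])-[260,145])*4)[0].round(1),end=';')
print(((proj('s0',[[foot[0],foot[1],178],[foot[0],foot[1],0]])-[260,145])*4).round(1))
E
```

```text
coaster [518.3 230.3  12. ]
ring [484.6 -23.8   0. ]
foot [633.4 -32.2   7. ]
lens [ 540.3 -231.7   20. ]
hend [ 415.3 -181.6   22. ]
hstart [ 503.9 -217.7   20. ]
posttop [634.1 -32.9 178. ]
[[ 516.   233.8   12. ]
 [ 482.5  -18.4    0. ]
 [ 542.9 -219.3   20. ]
 [ 633.   -29.1  178. ]]
dist ring-foot 149.0959384624185
70 [121.9 238.4];75 [121.8 233.6];80 [121.7 228.8];85 [121.5 224. ];90 [121.4 219.1];95 [121.3 214.2];100 [121.1 209.3];105 [121.  204.3];110 [120.9 199.3];115 [120.7 194.4];120 [120.6 189.3];125 [120.5 184.3];130 [120.3 179.2];135 [120.2 174.1];140 [120. 169.];145 [119.9 163.9];[[119.  129.3]
 [123.7 303.4]]
```

```bash
cat >> h.py <<'E'
def rel(p,yaw_deg):
    s=ctrl.read_state();M=R.from_euler('xyz',s['tool_rot']);G=R.from_euler('xyz',[np.pi,0,np.radians(yaw_deg)])
    t=M.inv().apply(np.array(p)-s['eef_pos'])/10;w=(M.inv()*G).as_rotvec()
    print('t',s['clock'],'pos',s['eef_pos'].round(1),'rot',np.degrees(s['tool_rot']).round(1),'q',s['qpos'].round(2),'F',s['force'].round(1),'w',round(s['width'],1));print('REL',t.round(2),w.round(3))
E
python3 - <<'E'
from h import *
rel([440,-130,330],40)
print(np.array(ctrl.get_image('wrist')['mount']).round(2))
E
```

```text
t 0.1 pos [ 159.4 -629.7  303.1] rot [-179.9    0.    14.2] q [ 1.26  0.63  0.04  1.52 -0.03  1.   -0.02] F [ 1.5 -0.5 -0.5] w 85.4
REL [ 39.47 -41.56  -2.62] [-0.002 -0.    -0.45 ]
[[  0.     0.95   0.32  81.52]
 [  1.    -0.    -0.    -0.63]
 [ -0.     0.32  -0.95 -70.16]
 [  0.     0.     0.     1.  ]]
```

Request:
send_rows --rows '[[[4,-4,-0.3,0,0,-0.045],[8,-8.4,-0.6,0,0,-0.09],[12,-12.6,-0.8,0,0,-0.135],[16,-16.8,-1,0,0,-0.18],[20,-21,-1.3,0,0,-0.225],[24,-25.2,-1.6,0,0,-0.27],[28,-29.4,-1.8,0,0,-0.32],[32,-33.6,-2.1,0,0,-0.36],[36,-37.8,-2.4,0,0,-0.41],[39.5,-41.6,-2.6,0,0,-0.45]]]' --grip 105

```text
clock: 1.15
eef_pos: [405.0, -193.0, 326.8]
tool_rot: [3.141, -0.0, 0.699]
force: [1.4, -1.1, -0.2]
width: 50.0
gripper_force: 0.0
```

```bash
python3 - <<'E'
from h import *
rel([523,290,200],82.6)
snap('wrist','w1')
cv2.imwrite('pics/w1b.png',cv2.resize(cv2.imread('pics/w1.png'),(800,500),interpolation=cv2.INTER_CUBIC))
print(ctrl.read_state()['qpos'])
E
```

```text
t 1.15 pos [ 405.  -193.   326.8] rot [180.   -0.   40.1] q [ 0.5   0.32 -0.16  2.02  0.07  0.81 -0.57] F [ 1.4 -1.1 -0.2] w 50.0
REL [ 40.13 -29.37  12.67] [ 0.001  0.    -0.742]
[ 0.49609431  0.31507533 -0.17095748  2.01765621  0.06419081  0.81126474
 -0.56893432]
```

View pics/w1b.png

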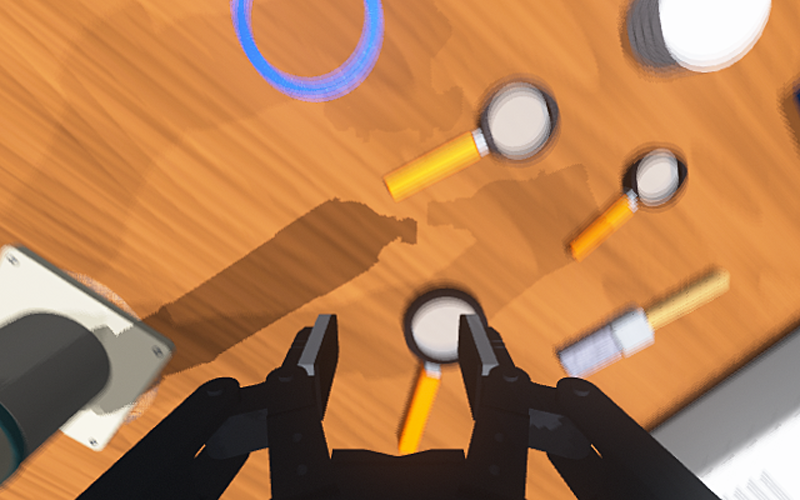

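The wrist picture was taken while the arm was still moving. It shows the middle loupe's lens at (519,121), its handle end at (390,187) and part of the ring. I'll move to a spot that sees both coaster and ring and let the arm settle.

Request:
send_rows --rows '[[[2.6,-4.7,-1.7,0,0,0.13],[5.2,-9.3,-3.5,0,0,0.26],[7.8,-14,-5.2,0,0,0.39],[10.4,-18.7,-7,0,0,0.52],[10.4,-18.7,-7,0,0,0.52],[10.4,-18.7,-7,0,0,0.52],[10.4,-18.7,-7,0,0,0.52],[10.4,-18.7,-7,0,0,0.52],[10.4,-18.7,-7,0,0,0.52],[10.4,-18.7,-7,0,0,0.52]]]'

```text
clock: 2.2
eef_pos: [363.9, 14.3, 396.2]
tool_rot: [-3.142, 0.001, 0.176]
force: [0.1, 0.3, -0.1]
width: 50.0
gripper_force: 0.0
```

```bash
python3 - <<'E'
from h import *
rel([523,290,200],82.6)
snap('wrist','w2')
cv2.imwrite('pics/w2b.png',cv2.resize(cv2.imread('pics/w2.png'),(800,500),interpolation=cv2.INTER_CUBIC))
print(ctrl.read_state()['qd'].round(3))
P=proj('w2',[[518,232,12],[484,-22,0],[633,-31,178]]);print(P*1.25)
E
```

```text
t 2.2 pos [363.9  14.3 396.2] rot [-1.80e+02  1.00e-01  1.01e+01] q [ 0.07  0.1  -0.21  2.09  0.02  0.96 -1.54] F [ 0.1  0.3 -0.1] w 50.0
REL [ 20.5  -24.36  19.6 ] [-1.000e-03  1.000e-03 -1.266e+00]
[-0.004 -0.002 -0.005 -0.002  0.002  0.001 -0.003]
[[ 219.61560556   16.05449282]
 [ 447.80776224   95.81540247]
 [ 554.80443356 -188.53102859]]
```

View pics/w2b.png

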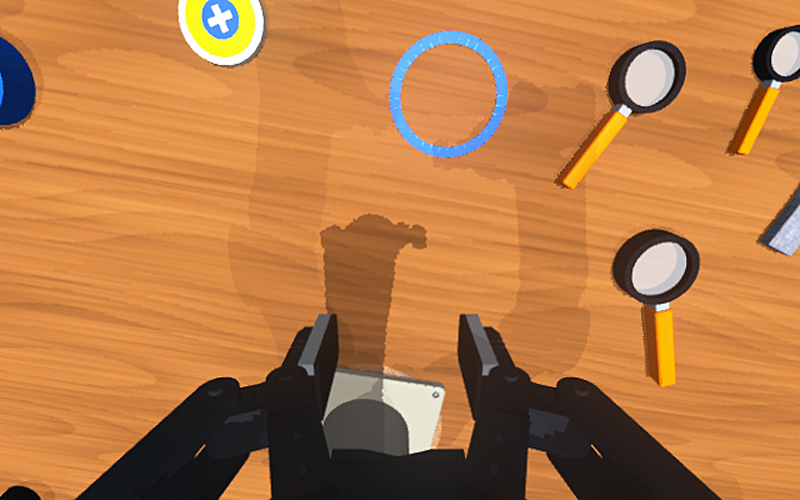

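Settled now: the coaster's cross is at (220,18), the ring centre at (448,94), the middle loupe's glass at (651,77) and its handle from (624,112) to (569,184).

```bash
python3 - <<'E'
from h import *
P=onz('w2',np.array([(220,18),(448,94),(651,77),(624,112),(569,184)])/1.25,[12,0,11,20,20]);print(P.round(1))
v=P[2]-P[4];print(np.degrees(np.arctan2(v[1],v[0])),np.hypot(*v[:2]))
rel([523,295,150],82.6)
E
```

```text
[[ 516.2  231.5   12. ]
 [ 485.9  -21.8    0. ]
 [ 542.7 -237.6   11. ]
 [ 501.3 -215.9   20. ]
 [ 413.9 -180.4   20. ]]
-23.96081891873654 140.94733719132688
t 2.25 pos [363.9  14.5 396.3] rot [-180.     0.    10.1] q [ 0.07  0.1  -0.21  2.09  0.02  0.96 -1.54] F [ 0.8  0.1 -0.7] w 50.2
REL [ 20.59 -24.83  24.61] [-1.000e-03  1.000e-03 -1.266e+00]
```

Request:
send_rows --rows '[[[2.6,-3.1,1,0,0,-0.13],[5.2,-6.2,2,0,0,-0.26],[7.8,-9.3,4,0,0,-0.39],[10.4,-12.4,6,0,0,-0.52],[13,-15.5,9,0,0,-0.65],[15.6,-18.6,12,0,0,-0.78],[18.2,-21.7,15,0,0,-0.91],[20.7,-24.8,18,0,0,-1.04],[20.7,-24.8,22,0,0,-1.17],[20.7,-24.8,24.6,0,0,-1.27]]]'

```text
clock: 3.25
eef_pos: [523.3, 296.2, 147.1]
tool_rot: [-3.138, 0.001, 1.453]
force: [0.6, -1.8, 0.3]
width: 50.3
gripper_force: 0.0
```

```bash
python3 - <<'E'
from h import *
rel([524.3,295,85],83)
E
```

```text
t 3.25 pos [523.3 296.2 147.1] rot [-1.798e+02  1.000e-01  8.330e+01] q [-0.3   0.8  -0.43  1.77  0.49  0.68 -1.12] F [ 0.6 -1.8  0.3] w 50.3
REL [-0.1   0.14  6.21] [-0.003  0.001  0.005]
```

Request:
send_rows --rows '[[[-0.1,0.1,2,0,0,0.005],[-0.1,0.1,4,0,0,0.005],[-0.1,0.1,6,0,0,0.005],[-0.1,0.1,6.9,0,0,0.005],[-0.1,0.1,6.9,0,0,0.005],[-0.1,0.1,6.9,0,0,0.005]]]'

```text
clock: 3.85
eef_pos: [525.0, 294.9, 82.0]
tool_rot: [3.141, -0.0, 1.442]
force: [0.9, -0.1, -0.2]
width: 49.8
gripper_force: 0.0
```

Request:
send_rows --rows '[[[0,0,0.2,0,0,0],[0,0,0.4,0,0,0],[0,0,0.4,0,0,0]]]'

```text
clock: 4.15
eef_pos: [524.9, 294.8, 78.0]
tool_rot: [3.141, -0.0, 1.443]
force: [0.4, 0.4, -0.2]
width: 50.0
gripper_force: 0.0
```

Request:
send_rows --rows '[[[0,0,0.2,0,0,0],[0,0,0.2,0,0,0]]]'

```text
clock: 4.35
eef_pos: [524.6, 294.7, 75.6]
tool_rot: [3.142, 0.0, 1.443]
force: [-0.1, -0.8, -0.7]
width: 50.4
gripper_force: 0.0
```

Request:
send_rows --rows '[[[0,0,0.15,0,0,0],[0,0,0.3,0,0,0],[0,0,0.3,0,0,0]]]'

```text
clock: 4.65
eef_pos: [524.5, 294.7, 72.3]
tool_rot: [-3.141, 0.0, 1.443]
force: [-0.3, -0.1, 1.0]
width: 50.1
gripper_force: 0.0
```

```bash
python3 - <<'E'
from h import *
s=ctrl.read_state();print(s['eef_pos'],s['force'])
snap('wrist','w3')
d=np.array([-31,-253.3])/255.2
end=np.array([485.5,-21.8])-d*48.4
print(end)
rel([*end,73],83)
E
```

```text
[524.5287241  294.71521269  72.31773992] [-0.33797455 -0.13253816  1.03634898]
[491.37931034  26.23965517]
t 4.7 pos [524.6 294.7  72.4] rot [-180.     0.    82.7] q [-0.34  0.91 -0.36  1.79  0.56  0.54 -1.18] F [0.9 0.4 0.4] w 50.5
REL [-27.05   0.13  -0.05] [-0.     0.    -0.006]
```

Request:
send_rows --rows '[[[-0.4,0,0,0,0,0],[-0.8,0,0,0,0,0],[-1.2,0,0,0,0,0],[-1.6,0,0,0,0,0],[-2.1,0,0,0,0,0],[-2.8,0,0,0,0,0],[-3.6,0,0,0,0,0],[-4.5,0,0,0,0,0],[-5.5,0,0,0,0,0],[-6.5,0,0,0,0,0]]]'

```text
clock: 5.7
eef_pos: [516.3, 229.4, 72.7]
tool_rot: [3.141, 0.0, 1.443]
force: [0.4, 1.1, 0.6]
width: 50.1
gripper_force: 0.6
```

Request:
send_rows --rows '[[[-1,0,0,0,0,0],[-2,0,0,0,0,0],[-3,0,0,0,0,0],[-4,0,0,0,0,0],[-5,0,0,0,0,0],[-6,0,0,0,0,0],[-7,0,0,0,0,0],[-8,0,0,0,0,0],[-9,0,0,0,0,0],[-10,0,0,0,0,0]]]'

```text
clock: 6.7
eef_pos: [503.5, 130.4, 72.6]
tool_rot: [3.142, -0.0, 1.443]
force: [-0.1, 1.3, -0.5]
width: 50.4
gripper_force: 0.6
```

Request:
send_rows --rows '[[[-0.9,0,0,0,0,0],[-1.8,0,0,0,0,0],[-2.6,0,0,0,0,0],[-3.3,0,0,0,0,0],[-4,0,0,0,0,0],[-4.6,0,0,0,0,0],[-5.2,0,0,0,0,0],[-5.7,0,0,0,0,0],[-6.2,0,0,0,0,0],[-6.6,0,0,0,0,0]]]'

```text
clock: 7.7
eef_pos: [495.1, 65.3, 72.6]
tool_rot: [-3.142, 0.0, 1.443]
force: [-0.9, 0.4, -0.5]
width: 50.1
gripper_force: 0.6
```

```bash
python3 - <<'E'
from h import *
rel([491.4,26.2,73],83)
snap('top','t1');snap('scene','s1')
a=cv2.imread('pics/t1.png')[180:260,280:400];b=cv2.imread('pics/s1.png')[160:260,280:400]
f=lambda a:cv2.resize(a,None,fx=4,fy=4,interpolation=cv2.INTER_CUBIC)
c=np.zeros((720,480,3),np.uint8);
cv2.imwrite('pics/c3.png',cv2.resize(np.vstack([f(a),f(b)]),(400,600)))
def cents(fn):
    h=cv2.cvtColor(cv2.imread(f'pics/{fn}.png'),cv2.COLOR_BGR2HSV)
    m=cv2.inRange(h,(24,130,90),(36,255,255));n,l,st,ce=cv2.connectedComponentsWithStats(m)
    print(fn,[(s[:4].tolist(),s[4]) for s in st[1:] if s[4]>30])
for f in('t0','s0','t1','s1'):cents(f)
E
```

```text
t 7.7 pos [495.1  65.3  72.6] rot [-180.     0.    82.7] q [ 0.01  0.83 -0.29  2.08  0.71  0.33 -1.  ] F [-0.9  0.4 -0.5] w 50.1
REL [-3.93  0.13 -0.04] [-0.     0.    -0.006]
t0 [([247, 202, 22, 21], np.int32(217))]
s0 [([562, 162, 28, 36], np.int32(544)), ([224, 202, 17, 12], np.int32(141)), ([357, 253, 26, 20], np.int32(254))]
t1 []
s1 [([562, 162, 28, 36], np.int32(561)), ([224, 201, 17, 13], np.int32(143)), ([340, 211, 11, 10], np.int32(57))]
```

View pics/c3.png

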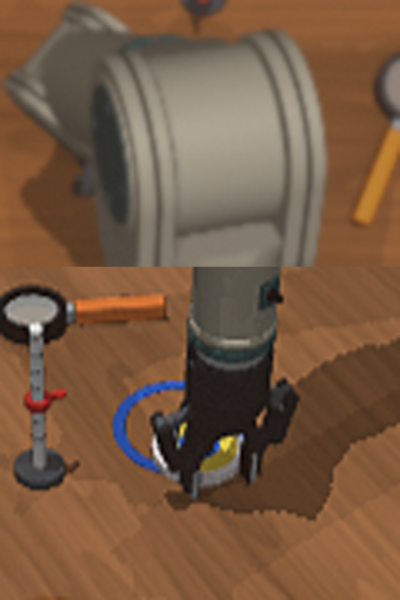

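The coaster is held between the two fingertips and is entering the ring. I'll finish the push slowly, then back off and check.

Request:
send_rows --rows '[[[-0.3,0,0,0,0,0],[-0.8,0,0,0,0,0],[-1.3,0,0,0,0,0],[-1.8,0,0,0,0,0],[-2.3,0.05,0,0,0,0],[-2.7,0.1,0,0,0,0],[-3.1,0.1,0,0,0,0],[-3.4,0.1,0,0,0,0],[-3.6,0.1,0,0,0,0],[-3.75,0.1,0,0,0,0]]]'

```text
clock: 8.8
eef_pos: [491.4, 28.3, 72.6]
tool_rot: [3.142, -0.0, 1.443]
force: [0.5, 1.2, -0.0]
width: 50.1
gripper_force: 0.5
```

Request:
send_rows --rows '[[[0.3,0,0,0,0,0],[1,0,0,0,0,0],[2,0,0,0,0,0],[3,0,-2,0,0,0],[4,0,-5,0,0,0],[2,0,-9,0,0,0],[-1,0,-13,0,0,0],[-5,0,-17,0,0,0],[-9,0,-21,0,0,0],[-13,0,-25,0,0,0]]]'

```text
clock: 9.8
eef_pos: [476.2, -86.9, 310.3]
tool_rot: [3.142, -0.0, 1.445]
force: [0.3, -0.7, -1.1]
width: 50.2
gripper_force: 0.0
```

Request:
send_rows --rows '[[[-3,4,0,0,0,0.14],[-6,8,0,0,0,0.28],[-9,10,0,0,0,0.42],[-11,12,0,0,0,0.56],[-11,12,0,0,0,0.7],[-11,12,0,0,0,0.8],[-11,12,0,0,0,0.8],[-11,12,0,0,0,0.8]]]'

```text
clock: 10.6
eef_pos: [581.8, -210.0, 308.7]
tool_rot: [-3.141, -0.0, 0.647]
force: [-0.2, 0.9, -0.3]
width: 50.3
gripper_force: 0.0
```

```bash
python3 - <<'E'
from h import *
rel([400,-100,350],40)
snap('wrist','w4');snap('scene','s2')
P=proj('w4',[[485.5,-21.8,0],[633,-31,178],[633,-31,90],[542,-235,11]]);print(P*1.25)
def cents(fn):
    h=cv2.cvtColor(cv2.imread(f'pics/{fn}.png'),cv2.COLOR_BGR2HSV)
    m=cv2.inRange(h,(22,110,90),(36,255,255));n,l,st,ce=cv2.connectedComponentsWithStats(m)
    print(fn,[(s[:4].tolist(),s[4]) for s in st[1:] if s[4]>100])
cents('w4');cents('s2')
E
```

```text
t 10.6 pos [ 581.8 -210.   308.7] rot [-180.    -0.    37.1] q [ 0.56  0.61 -0.43  1.6   0.28  1.   -0.88] F [-0.2  0.9 -0.3] w 50.3
REL [ -7.88 -19.73  -4.13] [-0.    -0.    -0.051]
[[187.38873989 172.93932897]
 [151.68174274 -30.38315831]
 [231.61937923  19.53149369]
 [394.4060543  256.52250866]]
w4 [([368, 0, 60, 24], np.int32(588)), ([530, 89, 110, 90], np.int32(2357)), ([112, 108, 62, 62], np.int32(2060)), ([535, 178, 105, 152], np.int32(1442))]
s2 [([7, 0, 22, 21], np.int32(254)), ([73, 0, 26, 9], np.int32(156)), ([229, 14, 11, 43], np.int32(191)), ([95, 16, 131, 59], np.int32(2536)), ([0, 31, 42, 108], np.int32(1964)), ([149, 154, 67, 19], np.int32(522)), ([562, 162, 28, 36], np.int32(569)), ([323, 199, 23, 15], np.int32(181)), ([223, 200, 18, 14], np.int32(168))]
```

```bash
python3 - <<'E'
from h import *
cv2.imwrite('pics/w4b.png',cv2.resize(cv2.imread('pics/w4.png')[:250,60:460],(800,500),interpolation=cv2.INTER_CUBIC))
E
```

```text
(no output)
```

View pics/w4b.png

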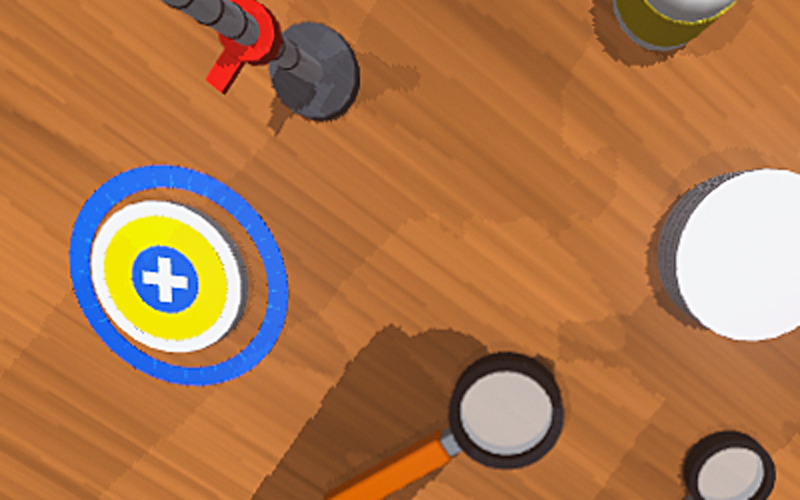

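The coaster lies inside the ring, with its cross at (165,280) and the ring centre at (179,275) in the crop. The clip is at about (250,32) with the pointer tip at about (218,82), the foot is at (318,70) and the middle lens at (506,410).

```bash
python3 - <<'E'
from h import *
f=lambda P:[(60+(x+.5)/2-.5,(y+.5)/2-.5) for x,y in P]
P=onz('w4',f([(165,280),(179,275),(506,410),(447,445),(319,69)]),[12,0,16,20,7]);print(P.round(1))
print('d',(P[0]-P[1])[:2],'post dist',np.hypot(*(P[4]-P[1])[:2]))
ring=P[1][:2];foot=P[4][:2];u=(ring-foot)/np.hypot(*(ring-foot));post=ring-150*u
g=lambda Q:(proj('w4',Q)-[60,0])*2
for z in(80,85,90,95,100,105):print(z,g([[*post,z],[*(post+u*27),z],[*(post+u*12),z]]).round(0).tolist())
h=cv2.cvtColor(cv2.imread('pics/s2.png'),cv2.COLOR_BGR2HSV)
m=cv2.inRange(h,(0,150,70),(5,255,255))|cv2.inRange(h,(175,150,70),(180,255,255));n,l,st,ce=cv2.connectedComponentsWithStats(m)
print([(s.tolist(),c.round(1).tolist()) for s,c in zip(st[1:],ce[1:]) if s[4]>10 and 280<c[0]<310])
# scene: post-based height, calibrating with post top/foot visible in crop c2
E
```

```text
[[ 483.6  -19.5   12. ]
 [ 486.2  -20.5    0. ]
 [ 541.8 -230.8   16. ]
 [ 501.4 -214.2   20. ]
 [ 635.6  -32.9    7. ]]
d [-2.66185575  0.99303839] post dist 149.9025623597074
80 [[267.0, 34.0], [232.0, 86.0], [251.0, 58.0]]
85 [[262.0, 32.0], [227.0, 84.0], [247.0, 55.0]]
90 [[258.0, 28.0], [222.0, 82.0], [242.0, 53.0]]
95 [[253.0, 25.0], [216.0, 80.0], [236.0, 50.0]]
100 [[248.0, 22.0], [211.0, 78.0], [231.0, 47.0]]
105 [[243.0, 18.0], [205.0, 75.0], [226.0, 44.0]]
[([287, 197, 13, 7, 43], [292.8, 199.9])]
```

Coaster is about 3 mm off the ring centre and the clip height is about 91.5 mm. Next I'll go above the loupe grip.

```bash
python3 - <<'E'
from h import *
rel([486.7,-210,160],-22)
E
```

```text
t 10.7 pos [ 581.6 -210.5  308.7] rot [-180.   -0.   37.] q [ 0.56  0.61 -0.43  1.6   0.28  1.   -0.88] F [-0.5  0.2 -0. ] w 50.4
REL [-7.56 -5.75 14.87] [-0.    -0.     1.029]
```

Request:
send_rows --rows '[[[-1,-0.7,1.8,0,0,0.13],[-2,-1.4,3.7,0,0,0.26],[-3,-2.2,5.6,0,0,0.39],[-4,-2.9,7.4,0,0,0.52],[-5,-3.6,9.3,0,0,0.65],[-6,-4.4,11.2,0,0,0.78],[-7,-5.2,13,0,0,0.9],[-7.6,-5.7,14.5,0,0,1.03],[-7.6,-5.7,14.9,0,0,1.03],[-7.6,-5.7,14.9,0,0,1.03]]]'

```text
clock: 11.7
eef_pos: [487.0, -210.8, 159.5]
tool_rot: [-3.141, 0.0, -0.383]
force: [0.3, -0.2, -0.5]
width: 50.7
gripper_force: 0.0
```

```bash
python3 - <<'E'
from h import *
rel([486.7,-210,76],-22)
snap('wrist','w5')
print(proj('w5',[[486.7,-210,11],[414,-181,11],[542.3,-232.5,11]])*1.25)
cv2.imwrite('pics/w5b.png',cv2.resize(cv2.imread('pics/w5.png'),(800,500),interpolation=cv2.INTER_CUBIC))
E
```

```text
t 11.7 pos [ 487.  -210.8  159.5] rot [-180.     0.   -21.9] q [ 0.42  0.67 -0.09  1.97  0.12  0.5  -1.71] F [ 0.3 -0.2 -0.5] w 50.7
REL [-0.05 -0.06  8.35] [-0.     0.     0.001]
[[396.37766874 264.96969758]
 [396.82692414 372.79514537]
 [396.49490429 165.13986699]]
```

View pics/w5b.png

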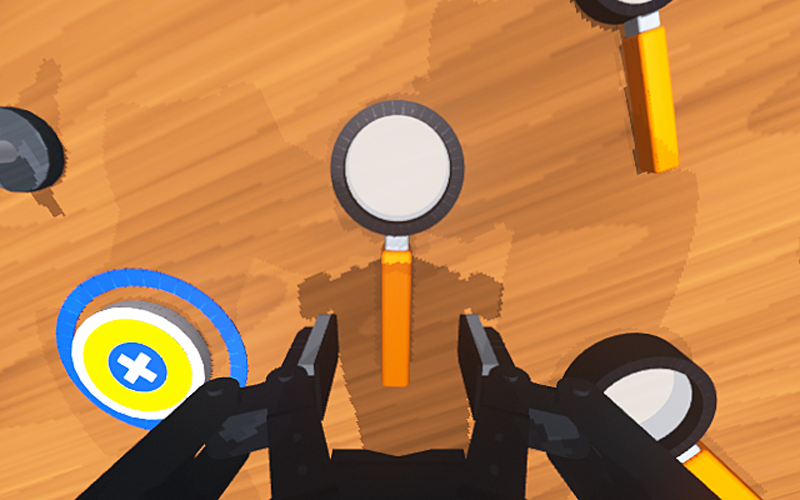

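The lens at (398,167) and the handle along column 397 both match the estimate. I'll descend and grip.

Request:
send_rows --rows '[[[0,0,2.5,0,0,0],[0,0,5,0,0,0],[0,0,7,0,0,0],[0,0,8,0,0,0],[0,0,8.4,0,0,0],[0,0,8.4,0,0,0]]]'

```text
clock: 12.35
eef_pos: [487.1, -211.2, 76.0]
tool_rot: [-3.141, -0.001, -0.386]
force: [-0.4, -0.7, 0.8]
width: 50.3
gripper_force: 0.0
```

Request:
send_rows --rows '[[[0,0,0,0,0,0],[0,0,0,0,0,0],[0,0,0,0,0,0],[0,0,0,0,0,0],[0,0,0,0,0,0],[0,0,0,0,0,0]]]' --grip 255

```text
clock: 12.95
eef_pos: [487.2, -211.3, 76.8]
tool_rot: [-3.142, -0.002, -0.387]
force: [-0.9, 0.6, 4.9]
width: 16.5
gripper_force: 59.3
```

Request:
send_rows --rows '[[[0,0,-0.5,0,0,0],[0,0,-1.5,0,0,0],[0,0,-3,0,0,0],[0,0,-4.5,0,0,0],[0,0,-6,0,0,0],[0,0,-7.3,0,0,0],[0,0,-8,0,0,0],[0,0,-8,0,0,0],[0,0,-8,0,0,0]]]'

```text
clock: 13.85
eef_pos: [486.4, -211.0, 155.5]
tool_rot: [3.142, 0.0, -0.387]
force: [1.1, 0.2, -1.6]
width: 16.6
gripper_force: 58.5
```

```bash
python3 - <<'E'
from h import *
rel([428.5,2.5,156.5],-22); print(ctrl.read_state()['gripper_force'])
E
```

```text
t 13.85 pos [ 486.4 -211.   155.5] rot [180.    0.  -22.2] q [ 0.42  0.68 -0.09  1.98  0.12  0.49 -1.72] F [ 1.1  0.2 -1.6] w 16.6
REL [-13.42 -17.59  -0.09] [ 0.     0.    -0.003]
58.54793429374695
```

Request:
send_rows --rows '[[[-0.5,-0.7,-0.1,0,0,0],[-1.5,-2,-0.1,0,0,0],[-3,-4,-0.1,0,0,0],[-5,-6.5,-0.1,0,0,0],[-7,-9.2,-0.1,0,0,0],[-9,-11.8,-0.1,0,0,0],[-11,-14.4,-0.1,0,0,0],[-12.5,-16.4,-0.1,0,0,0],[-13.2,-17.3,-0.1,0,0,0],[-13.4,-17.6,-0.1,0,0,0]]]'

```text
clock: 14.85
eef_pos: [428.1, 4.2, 156.5]
tool_rot: [3.142, 0.001, -0.384]
force: [0.0, -0.5, -1.7]
width: 16.6
gripper_force: 58.6
```

Request:
send_rows --rows '[[[0,0,0,0,0,0],[0,0,0,0,0,0],[0,0,0,0,0,0]]]'

```text
clock: 15.15
eef_pos: [429.2, 1.3, 156.6]
tool_rot: [3.141, -0.0, -0.39]
force: [-0.3, -0.0, -2.4]
width: 16.6
gripper_force: 58.6
```

```bash
python3 - <<'E'
from h import *
rel([428.5,2.5,156.5],-22)
snap('wrist','w6');snap('scene','s3')
print('w6 pred x1.25',(proj('w6',[[483.6,-19.5,91.5],[483.6,-19.5,12]])*1.25).round())
print('s3 pred in crop',((proj('s3',[[483.6,-19.5,91.5],[483.6,-19.5,102.5],[483.6,-19.5,12]])-[270,140])*4).round())
a=cv2.resize(cv2.imread('pics/w6.png')[:260],(640,260));b=cv2.resize(cv2.imread('pics/s3.png')[140:225,270:400],(520,340),interpolation=cv2.INTER_CUBIC)
c=np.zeros((600,640,3),np.uint8);c[:260]=a;c[260:,:520]=b;cv2.imwrite('pics/f.png',c)
E
```

```text
t 15.15 pos [429.2   1.3 156.6] rot [180.   -0.  -22.3] q [-0.05  0.6  -0.02  2.24  0.04  0.3  -2.07] F [-0.3 -0.  -2.4] w 16.6
REL [-0.11 -0.09  0.01] [ 0.    -0.    -0.006]
w6 pred x1.25 [[393. 193.]
 [395. 168.]]
s3 pred in crop [[261. 186.]
 [261. 175.]
 [256. 260.]]
```

View pics/f.png

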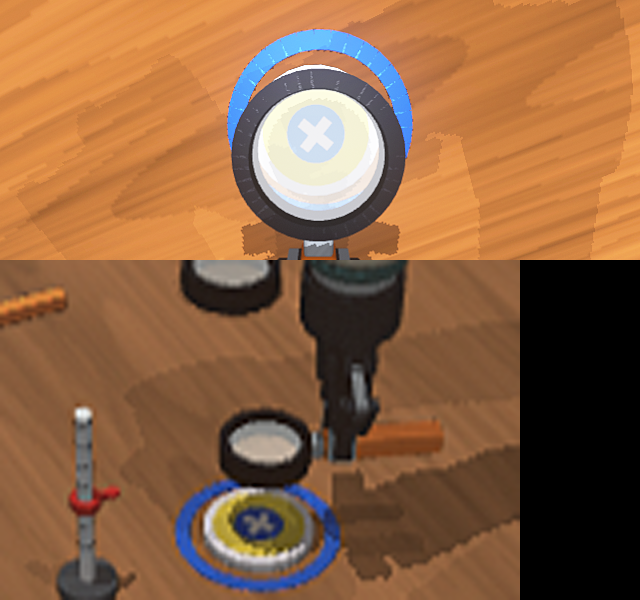

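The lens is centred over the coaster: the wrist view shows it at (319,152) against a predicted (314,154), and the scene view agrees. Its height matches the clip to within a few mm, and it's level and held steady.

```bash
python3 -c "
from cell import ctrl
s=ctrl.read_state();print(abs(s['qd']).max(),s['gripper_force']);print(ctrl.finish_job())"
```

```text
0.0028979285881517956 58.6293751001358
the job is handed in; nothing more can be done
None
```

I handed the job in at about 15 s: the coaster lies about 3 mm from the ring's centre, and the loupe is held level within about 2 mm of the coaster's centre at about 91.5 mm, my estimate of the clip's height; the hand-in call returned no verdict.

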